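# Flick the inlay turntable and brake it on its mark

## Task

Check the luthier's inlay turntable: with a fingertip against one of its upright wooden pins, flick the wheel spinning, either way, and let the red mark sweep past the brass pointer and on round the far side by itself. Then brake the still turning wheel with a fingertip so that it stops with the red mark at the pointer, and take the hand away; once the mark has passed the pointer, do not stop the wheel elsewhere and push it there, nor touch it again if it has run down elsewhere. Grasp and lift nothing: the dark wooden ring stays on the hub and everything else on the bench stays where it is.

Things in the scene. Friction and masses are not known exactly. Their poses are not given: they have to be found in the camera images.
- wheel (a joint): angle of the turntable wheel, rad: 0 with the red mark at the pointer, growing anticlockwise seen from above, unlimited and counting turns (6.283 = one turn later); starts between 1.0 and 5.3. Bearing drag is light: speed falls by about 13 percent a second plus a steady 0.06 rad/s each second; from 3 rad/s it turns some two and a half times in 15 s
- hub (a point): point on the wheel's vertical axis at disc top height, 60 mm above the bench; frame x points to the brass pointer. The wheel is a level plywood disc 260 mm across, 18 mm thick, 0.75 kg (varies by a quarter). Its top from 70 to 130 mm from the axis is flat and clear: a few newtons pressed down there stop it almost at once. In its middle a steel hub 28 mm across, 16 mm high
- pin (a point): half-way up one of the three upright wooden pins (12 mm thick, 37 mm high above the disc top, so their tops are 97 mm above the bench), fixed in the wheel 60 mm from the axis at 60 (this one), 180 and 300 degrees anticlockwise from the red mark; turns with the wheel
- mark (a point): point on the disc top in the red mark (a painted bar 36 mm along the radius, 22 mm wide, at the rim), 118 mm from the axis; it turns with the wheel
- pointer (a point): fixed point where the mark must come: 118 mm from the axis, at disc top height, just inside the tip of the brass pointer. The pointer stands on the stand outside the rim, from 137 to 174 mm from the axis, top 58 mm above the bench
- rosette: loose dark wooden ring, 80 mm outside, 34 mm hole, 12 mm high, lying on the disc round the hub and turning with it; origin at the centre of its underside; must stay there
- sanding_block: loose wooden sanding block 110 x 60 x 34 mm near the turntable, origin under its centre; leave alone
- bridge_blank: loose dark bar 150 x 30 x 10 mm near the turntable, origin under its centre; leave alone
- string_spool: loose brass disc 48 mm across, 22 mm high, near the turntable, origin under its centre; leave alone
- glue_bottle: yellow bottle 60 mm across, 170 mm high, origin under its centre; leave alone
- bar_clamp: lying bar clamp, 300 mm steel bar with orange jaws, about 25 mm high, origin at the bar's middle; leave alone
- peg_cup: blue cup 72 mm across, 85 mm high, origin under its centre; leave alone
Not all that is in view belongs to the job. Leave any green, orange or white look-alike of the rosette alone.

How it is judged:
On the way, in this order (a step that is already met when the one before it is completed fails the run):
1. the wheel spins untouched as the red mark sweeps past the pointer ((velocity of joint wheel above 0.5 rad/s or velocity of joint wheel below -0.5 rad/s) and contact force between the fingers and wheel below 0.05 N and horizontal distance between mark and pointer below 0.05 m), for 0.03 s.
2. still spinning untouched, the mark goes on round the far side ((velocity of joint wheel above 0.2 rad/s or velocity of joint wheel below -0.2 rad/s) and contact force between the fingers and wheel below 0.05 N and horizontal distance between mark and pointer above 0.17 m), for 0.03 s.
3. a finger on the wheel holds it still with the mark at the pointer (velocity of joint wheel between -0.1 and 0.1 rad/s and contact force between the fingers and wheel above 0.2 N and horizontal distance between mark and pointer below 0.025 m), for 0.05 s.
At the end, for the whole second after the job is handed in: the wheel stands still with the red mark within 25 mm of the pointer point, the ring lies on the disc round the hub, and no bystander has moved 30 mm (horizontal distance between mark and pointer below 0.025 m and velocity of joint wheel between -0.05 and 0.05 rad/s and z of rosette in the frame of hub below 0.006 m and distance of each of sanding_block, bridge_blank, string_spool, glue_bottle, bar_clamp, peg_cup from where it was at the start of the episode below 0.03 m); the robot touches nothing.
It fails at once if once past the pointer, the wheel is stopped or touched at rest with its mark more than 30 mm from the pointer ((value of joint wheel above 6.9 rad or value of joint wheel below -0.6 rad) and velocity of joint wheel between -0.05 and 0.05 rad/s and contact force between the fingers and wheel above 0.2 N and horizontal distance between mark and pointer above 0.03 m).
It fails at once if the wooden ring is lifted (z of rosette in the frame of hub above 0.01 m).
It fails at once if a bystander is lifted or moved (distance of any of sanding_block, bridge_blank, string_spool, glue_bottle, bar_clamp, peg_cup from where it was at the start of the episode above 0.03 m).
It also fails if it takes over 51 s, if anything falls off the work surface, if the arm or the gripper's body presses on something with over 40 N, if the wrist force passes 120 N, or if a joint passes its speed limit or range.

## Robot

A 6-joint arm with a two-finger parallel gripper is mounted at the origin on the work surface. World frame = base frame: x ahead of the robot, y to its left, z up, the work surface at z = 0. Lengths are in m, angles in rad, forces in N, time in s.
With the tool pointing down it reaches from about 0.3 to 0.775 m from the base axis. Payload 14.6 kg.
Tool frame: the origin (TCP) lies at the very end of the fingers, on their centre line; the grasp point (between the pads) lies 19 mm behind it; z points along the fingers, x is the direction in which the jaws open and shut, and the axes are right-handed (so a half turn about z gives the same grasp; the last joint's range is limited). The gripper opens to 94 mm and grips with 3 to 60 N. Pads are 16 mm wide; open, the fingers measure 119 mm over their backs; the gripper's body (75 mm by 177 mm) begins 78 mm behind the grasp point.
Start: joints at [-1.266, 0.3, 1.521, -0, 1.321, -0.067], TCP at [0.2, -0.512, 0.205] pointing down, gripper open.
Joint ranges: [-3.03, 3.03], [-0.79, 2.21], [0.23, 2.52], [-1.04, 4.18], [0, 3.07], [-2.55, 2.55]. Speed limits (rad/s): [2.22, 2.22, 2.57, 3.14, 3.14, 3.14].

## Interface

Orientations are given as [roll, pitch, yaw] about the fixed x, y, z axes, in that order (R = Rz(yaw) Ry(pitch) Rx(roll)).
In Python, from station import ctrl gives the robot as it stands.
- The arm moves only by the shell command python3 -m inch 'ROWS' [FORCE]. ROWS is JSON, one flat list of numbers, 7 for each row, row after row: the shift along the tool's x, y, z in cm, then the turn, a rotation vector about the tool's x, y, z in rad, then the opening, from 0 (shut) to 1 (fully open). In form: [tx, ty, tz, wx, wy, wz, claw, tx, ty, tz, wx, wy, wz, claw, ...]. A call has 1 to 20 rows; each row shifts and turns the commanded pose from where the row before left it, along the tool's axes as they then stand; what a row does not reach is not made up. A row lasts 1/8 s, in which the tool goes at most 62.5 mm and 10.7 degrees, less where a joint would pass 70% of its speed; a pose out of reach is approached as far as the arm can. A call is refused whole if a number of a shift passes 6.25 or a number of a turn 0.188, either way. A call with a gripper value outside its range is refused whole. The fingers move at their own pace and stop on an object; FORCE is the grip in N (left out, the last holds). Time passes only in rows, so rows that do not move let the fingers close. It gives the time, the measured TCP pose, the force and the opening at its end, in the units of the state.
- ctrl.get_obs(): the state, without advancing time (a new reading comes with each control period).
- ctrl.camera(name): name is "scene" or "top"; returns (picture, depth): 384x512x3 uint8, red, green, blue; 384x512 float32, m along the optical axis (not along the pixel's ray), 0 where there is no reading.
- ctrl.camera_params(name): a dict with "vertical_fov" (degrees; the focal length in pixels is half the picture's height over the tangent of half this angle, whatever the lens; pixels are square), "cx", "cy" (the principal point, pixels), "camera_from_world" (4x4, takes a point from world to camera coordinates). Camera axes: x right, y down, z forward; pixel columns grow to the right and rows downward; lengths in m; the calibration is good to about 2 mm. A picture is of the moment at which its call begins. camera_params takes no time and is no camera call.
- ctrl.hand_in(): hands the job in, once; it reports no verdict.
Trained networks look in the newest picture that a camera, given by its name, has taken for a name from the list of things; names that differ only in an ending like _2 or _b are one class to them, and where a whole thing is asked for, a point or a joint stands for the part that bears it (a point fixed in the world has none). Each returns a list of dicts, best first, with "score" (0 to 1); they miss things now and then, are a little off and sometimes report something else, mostly with a low value. They report only what shows in the picture. A call takes as long as a camera call. They do not tell look-alikes from the thing itself.
- ctrl.spot_in(camera, label): "bbox" ([centre column, centre row, width, height] in pixels, round what is visible of it).
- ctrl.place_of(camera, label): "centre" ([column, row] in pixels: a listed point, or the origin of a listed thing).
The state is a dict: "time_s": time; "qpos": joint angles; "joint_vel": joint speeds; "tau": joint torques, N m; "ee_pos": TCP position; "eef_rot": TCP orientation; "force": force on the tool from outside, world axes, zero at the start; "moment": the same for the moment, N m; "grip_width": finger opening in m.
Only numpy, scipy, OpenCV 4.12 (cv2) and the standard library are available. Lean on these libraries where they do the work, as an engineer would, in place of code of your own. Each camera call takes 0.05 s, during which the arm holds its last target. There are 200 camera calls.

## Working session

There is one attempt and no reset: what is moved stays moved. The work goes in short steps, Python scripts to look and compute and a shell command to move; the robot and the scene stay as the last step left them, time stands still between calls to the robot, and variables do not carry over. Pictures are saved under pics/ and viewed, about 8 in all and at most 12, crops included, and the job is handed in when it is done.

```bash
ls; mkdir -p pics; cat > h.py <<'E'
import numpy as np, cv2
from station import ctrl
def look(cam):
    p,d=ctrl.camera(cam); return p,d
def cam(c):
    P=ctrl.camera_params(c); f=192/np.tan(np.radians(P["vertical_fov"])/2)
    return f,P["cx"],P["cy"],np.array(P["camera_from_world"])
def onplane(c,uv,z):
    f,cx,cy,T=cam(c); R,t=T[:3,:3],T[:3,3]
    r=R.T@np.array([(uv[0]-cx)/f,(uv[1]-cy)/f,1]); o=-R.T@t
    return o+r*(z-o[2])/r[2]
def proj(c,p):
    f,cx,cy,T=cam(c); q=T[:3,:3]@np.array(p)+T[:3,3]; return [f*q[0]/q[2]+cx,f*q[1]/q[2]+cy]
E
python3 - <<'E'
from h import *
ps=[]
for c in ("scene","top"):
    p,d=look(c); ps.append(p)
    for n,z in (("hub",.06),("pin",.0785),("mark",.06),("pointer",.06),("rosette",.06)):
        r=ctrl.place_of(c,n)[:4]
        print(c,n,[(round(x["score"],2),np.round(x["centre"],1),np.round(onplane(c,x["centre"],z),3)) for x in r])
    for n in ("sanding_block","bridge_blank","string_spool","glue_bottle","bar_clamp","peg_cup"):
        r=ctrl.place_of(c,n)[:1]
        print(c,n,[(round(x["score"],2),np.round(onplane(c,x["centre"],0),3)) for x in r])
    cv2.imwrite(f"pics/{c}0.png",p[:,:,::-1])
    print(cam(c)[3].round(3).tolist())
print(ctrl.get_obs())
E
```

```text
pics
scene hub [(0.69, array([261.9, 201.4]), array([0.604, 0.001, 0.06 ]))]
scene pin [(0.64, array([278.7, 188.7]), array([0.598, 0.064, 0.079]))]
scene mark [(0.71, array([293.7, 211.1]), array([0.69 , 0.057, 0.06 ]))]
scene pointer [(0.79, array([254.1, 226.1]), array([ 0.687, -0.076,  0.06 ])), (0.45, array([ 94.9, 269.7]), array([ 0.62 , -0.512,  0.06 ]))]
scene rosette [(0.83, array([306.6, 166.2]), array([0.523, 0.221, 0.06 ])), (0.81, array([191.1, 228.8]), array([ 0.605, -0.233,  0.06 ])), (0.79, array([258.4, 195.9]), array([0.576, 0.005, 0.06 ])), (0.77, array([320.8, 192. ]), array([0.658, 0.178, 0.06 ]))]
scene sanding_block [(0.77, array([0.762, 0.16 , 0.   ]))]
scene bridge_blank [(0.66, array([0.414, 0.113, 0.   ]))]
scene string_spool [(0.7, array([ 0.449, -0.116,  0.   ]))]
scene glue_bottle [(0.87, array([ 0.584,  0.43 , -0.   ]))]
scene bar_clamp [(0.97, array([ 0.553, -0.515,  0.   ]))]
scene peg_cup [(0.6, array([0.383, 0.46 , 0.   ]))]
[[0.498, 0.867, -0.02, -0.256], [0.53, -0.322, -0.784, -0.256], [-0.686, 0.38, -0.62, 1.919], [0.0, 0.0, 0.0, 1.0]]
top hub [(
[... 1022 characters left out ...]
 [0.108, 0.007, -0.994, 1.519], [0.0, 0.0, 0.0, 1.0]]
{'time_s': 1.2, 'qpos': array([-1.26559675e+00,  2.99880338e-01,  1.52100164e+00, -1.65746687e-05,
        1.32070331e+00, -6.66101211e-02]), 'joint_vel': array([ 0.00189936,  0.00011223, -0.00233262, -0.00056652,  0.00136246,
       -0.00041114]), 'tau': array([-1.49999560e-03, -5.31663322e+01, -3.52916980e+01,  7.08174636e-02,
        2.12708587e-02, -3.23487302e-05]), 'ee_pos': array([ 0.19980074, -0.51241309,  0.20545568]), 'eef_rot': array([ 3.14157614e+00, -6.27684080e-06, -1.19898252e+00]), 'force': array([0.19662835, 0.96268927, 0.53513673]), 'moment': array([0.00155044, 0.03762724, 0.01425251]), 'grip_width': 0.09398689066244116}
```

```bash
python3 - <<'E'
from h import *
print(ctrl.camera_params("top"))
a=cv2.imread("pics/top0.png")[120:280,150:350]; cv2.imwrite("pics/top0c.png",cv2.resize(a,None,fx=4,fy=4)[:600])
E
```

```text
{'vertical_fov': 52.92371093232795, 'cx': 255.5478968940448, 'cy': 197.92470867691605, 'camera_from_world': array([[ 9.75626175e-04, -9.99975865e-01, -6.87875762e-03,
        -1.65023560e-02],
       [-9.94116804e-01, -2.24832156e-04, -1.08313112e-01,
         5.63676239e-01],
       [ 1.08308951e-01,  6.94396165e-03, -9.94093030e-01,
         1.51904604e+00],
       [ 0.00000000e+00,  0.00000000e+00,  0.00000000e+00,
         1.00000000e+00]])}
```

View pics/scene0.png

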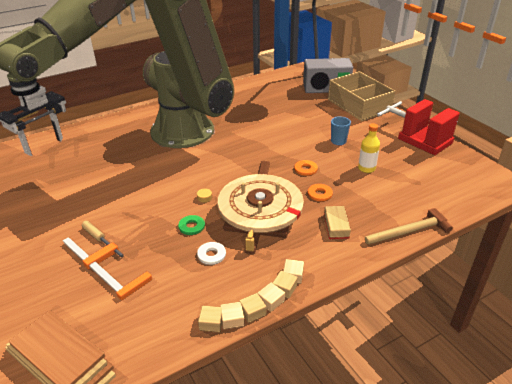

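View pics/top0c.png

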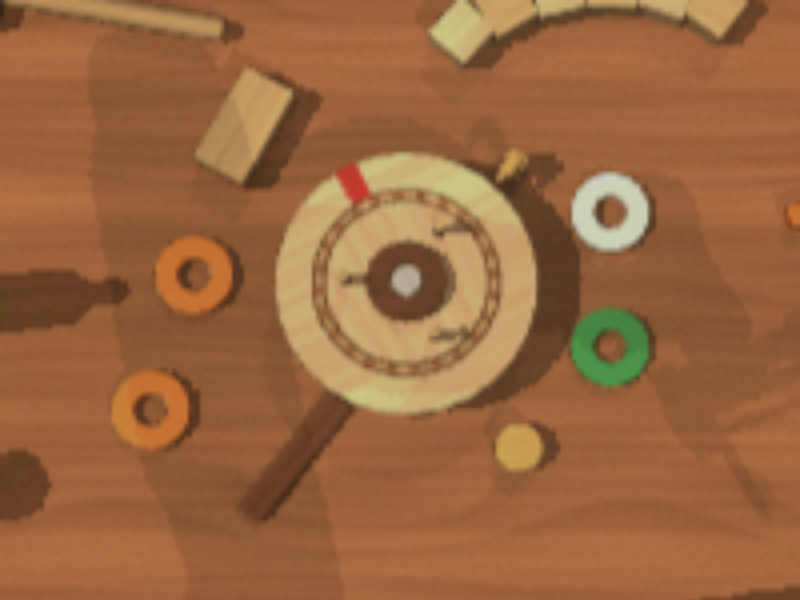

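```bash
cat >> h.py <<'E'
def cloud(c,d):
    f,cx,cy,T=cam(c); v,u=np.indices(d.shape)
    P=np.stack([(u-cx)/f*d,(v-cy)/f*d,d],-1)
    return (P-T[:3,3])@T[:3,:3]
def redang(c,p,H):
    "world angle of the red mark about H, from colour blob on plane z=.06"
    hsv=cv2.cvtColor(p,cv2.COLOR_RGB2HSV).astype(int)
    m=((hsv[...,0]<6)|(hsv[...,0]>172))&(hsv[...,1]>170)&(hsv[...,2]>90)
    vs,us=np.nonzero(m)
    q=np.array([onplane(c,(u,v),.06)[:2] for u,v in zip(us,vs)]).reshape(-1,2)-H
    r=np.hypot(*q.T) if len(q) else np.array([])
    k=(r>.085)&(r<.14); q=q[k]
    if len(q)<4: return None,len(q),0
    s=q.mean(0); return np.arctan2(s[1],s[0]),len(q),np.hypot(*s)
E
python3 - <<'E'
from h import *
for c in ("top","scene"):
    p,d=look(c); W=cloud(c,d)
    near=np.hypot(W[...,0]-.58,W[...,1])<.2
    m=near&(d>0)&(W[...,2]>.052)&(W[...,2]<.067)
    n,l,s,cc=cv2.connectedComponentsWithStats(m.astype(np.uint8)); i=1+np.argmax(s[1:,4]); m=l==i
    print(c,m.sum(),"z",np.median(W[m][:,2]))
    hull=cv2.convexHull(np.float32(W[m][:,:2])); (hx,hy),r=cv2.minEnclosingCircle(hull); 
    M=cv2.moments(hull); print("encl",hx,hy,r,"hullcentroid",M["m10"]/M["m00"],M["m01"]/M["m00"], np.sqrt(M["m00"]/np.pi))
    H=np.array([M["m10"]/M["m00"],M["m01"]/M["m00"]])
    a,n,r=redang(c,p,H); print("mark",np.degrees(a),n,r)
    hi=near&(W[...,2]>.075)&(W[...,2]<.105)
    n,l,s,cc=cv2.connectedComponentsWithStats(hi.astype(np.uint8))
    for j in range(1,n):
        w=W[l==j].mean(0); print(" hi",s[j,4],w.round(3),np.degrees(np.arctan2(*(w[:2]-H)[::-1])).round(1),np.hypot(*(w[:2]-H)).round(3))
    # brass pointer: outside rim, height .03-.065
    rr=np.hypot(W[...,0]-H[0],W[...,1]-H[1])
    b=(rr>.134)&(rr<.18)&(W[...,2]>.045)&(W[...,2]<.066)
    w=W[b]; print(" brass",b.sum(),w.mean(0).round(3), np.degrees(np.arctan2(w[:,1].mean()-H[1],w[:,0].mean()-H[0])), rr[b].min(),rr[b].max())
E
```

```text
top 2797 z 0.061375914109983304
encl 0.5931312441825867 0.0014668480725958943 0.12990139424800873 hullcentroid 0.5929853459017222 0.0013102612897420655 0.1285127915201832
mark 28.41006438169724 44 0.11118044198476013
 hi 10 [ 0.643 -0.03   0.095] -32.0 0.059
 hi 10 [ 0.617 -0.005  0.077] -15.6 0.024
 hi 56 [0.594 0.012 0.078] 83.7 0.011
 hi 1 [ 0.621 -0.022  0.079] -39.9 0.037
 hi 2 [0.61  0.031 0.075] 60.4 0.034
 hi 1 [ 0.61  -0.018  0.076] -49.6 0.026
 hi 10 [0.594 0.06  0.094] 88.8 0.059
 hi 3 [ 0.601 -0.027  0.08 ] -74.1 0.03
 hi 1 [ 0.598 -0.038  0.076] -83.0 0.039
 hi 3 [ 0.588 -0.025  0.077] -99.9 0.026
 hi 1 [ 0.59  -0.034  0.076] -95.1 0.035
 hi 5 [ 0.575 -0.029  0.077] -120.8 0.035
 hi 1 [0.574 0.005 0.077] 168.5 0.019
 hi 1 [ 0.574 -0.007  0.077] -157.5 0.021
 hi 1 [ 0.57  -0.018  0.076] -139.3 0.03
 hi 1 [0.566 0.021 0.077] 144.1 0.033
 hi 1 [0.566 0.013 0.075] 156.3 0.029
 hi 3 [ 0.562 -0.001  0.077] -175.0 0.031
 hi 1 [ 0.562 -0.01   0.077] -159.1 0.033
 hi 1 [0.558 0.009 0.077] 167.5 0.036
 hi 1 [ 0.558 -0.018  0.078] -150.6 0.04
 hi 10 [ 0.539 -0.027  0.095] -152.5 0.
[... 365 characters left out ...]
[0.595 0.061 0.089] 90.6 0.063
 hi 1 [0.569 0.011 0.076] 152.8 0.03
 hi 1 [0.571 0.017 0.075] 141.5 0.031
 hi 1 [0.583 0.024 0.076] 116.2 0.03
 hi 3 [0.588 0.034 0.076] 101.5 0.037
 hi 34 [0.59  0.001 0.077] 148.4 0.006
 hi 1 [0.589 0.027 0.075] 102.3 0.03
 hi 1 [0.611 0.035 0.075] 67.7 0.04
 hi 2 [ 0.593 -0.019  0.076] -99.8 0.016
 hi 1 [0.609 0.022 0.075] 61.8 0.028
 hi 1 [0.617 0.017 0.075] 42.7 0.029
 hi 1 [ 0.603 -0.033  0.075] -76.3 0.032
 hi 32 [ 0.642 -0.03   0.088] -31.1 0.054
 hi 2 [ 0.624 -0.003  0.075] -1.1 0.029
 hi 2 [0.628 0.012 0.075] 24.4 0.035
 hi 1 [ 0.613 -0.026  0.075] -52.7 0.029
 brass 100 [ 0.639 -0.046  0.055] -45.36742680903134 0.1342732721325797 0.16853811469410712
```

```bash
python3 -m inch '[0,0,0,0,0,0.186,0, 0,0,0,0,0,0.186,0, -4.7,-3,0,0,0,0,0, -4.7,-3,0,0,0,0,0, -4.7,-3,0,0,0,0,0, -4.7,-3,0,0,0,0,0, -4.7,-3,0,0,0,0,0, -4.7,-3,0,0,0,0,0, -4.7,-3,0,0,0,0,0, -4.7,-3,0,0,0,0,0, -4.7,-3,0,0,0,0,0, -4.7,-3,0,0,0,0,0, -4.7,-3,0,0,0,0,0, -4.7,-3,0,0,0,0,0, -4.7,-3,0,0,0,0,0, 0,0,5,0,0,0,0, 0,0,4,0,0,0,0, 0,0,0,0,0,0,0]'; python3 -c "
from station import ctrl
print(ctrl.get_obs())"
```

```text
time_s: 3.55
ee_pos: [0.5885, 0.0984, 0.113]
eef_rot: [3.136, -0.001, -1.571]
force: [-0.5, -1.1, 0.3]
grip_width: 0.0003
{'time_s': 3.55, 'qpos': array([1.04345950e-01, 4.92357030e-01, 1.47715391e+00, 2.47587856e-05,
       1.17743468e+00, 1.67525473e+00]), 'joint_vel': array([-0.00383355, -0.06139291, -0.06807747,  0.00030288,  0.04061444,
       -0.00076811]), 'tau': array([ 2.87222872e-01, -5.83073652e+01, -3.04805660e+01,  1.10594628e-02,
       -9.30429194e-01,  6.32748342e-04]), 'ee_pos': array([0.58853986, 0.09844199, 0.11295628]), 'eef_rot': array([ 3.13626648e+00, -5.35451583e-04, -1.57091691e+00]), 'force': array([-0.51725162, -1.13961205,  0.27829784]), 'moment': array([ 0.07999232, -0.01046015, -0.03243873]), 'grip_width': 0.00025734901601313345}
```

```bash
python3 -m inch '[0,0,4.5,0,0,0,0, 0,0,0.8,0,0,0,0, 0,0,0.4,0,0,0,0, 0,0,0,0,0,0,0]'; python3 -m inch '[0,0,0.3,0,0,0,0, 0,0,0,0,0,0,0]'; python3 - <<'E'
from h import *
H=np.array([.5925,.001])
p,d=look("top"); s,_=look("scene")
print([(np.degrees(redang(c,q,H)[0]),redang(c,q,H)[1:]) for c,q in (("top",p),("scene",s))], ctrl.get_obs()["force"])
a=np.hstack([cv2.resize(p[140:240,200:300],(400,400)),cv2.resize(s[140:240,210:310],(400,400))]); cv2.imwrite("pics/press.png",a[:,:,::-1])
E
```

```text
time_s: 4.05
ee_pos: [0.591, 0.0986, 0.0606]
eef_rot: [-3.139, 0.0, -1.571]
force: [-0.7, 0.3, 0.8]
grip_width: 0.0004
time_s: 4.3
ee_pos: [0.5928, 0.0985, 0.0601]
eef_rot: [-3.133, 0.001, -1.571]
force: [-0.9, -1.5, 23.0]
grip_width: 0.0006Traceback (most recent call last):
  File "<stdin>", line 4, in <module>
  File "h.py", line 23, in redang
    q=np.array([onplane(c,(u,v),.06)[:2] for u,v in zip(us,vs)]).reshape(-1,2)-H
                ~~~~~~~^^^^^^^^^^^^^
  File "h.py", line 9, in onplane
    f,cx,cy,T=cam(c); R,t=T[:3,:3],T[:3,3]
              ~~~^^^
  File "h.py", line 6, in cam
    P=ctrl.camera_params(c); f=192/np.tan(np.radians(P["vertical_fov"])/2)
ValueError: time passes only in moves, steps and waits
```

```bash
python3 - <<'E'
s=open("h.py").read()
s=s.replace("def cam(c):","import functools\n@functools.lru_cache(None)\ndef cam(c):"); open("h.py","w").write(s)
E
python3 - <<'E'
from h import *
H=np.array([.5925,.001])
p,d=look("top"); s,_=look("scene")
for c,q in (("top",p),("scene",s)):
    a=redang(c,q,H); print(c,a)
print(ctrl.get_obs()["force"],ctrl.get_obs()["time_s"])
a=np.hstack([cv2.resize(p[140:240,200:300],(400,400)),cv2.resize(s[140:240,210:310],(400,400))]); cv2.imwrite("pics/press.png",a[:,:,::-1])
E
```

```text
top (np.float64(0.4754607564516693), 45, np.float64(0.1115811688468162))
scene (np.float64(0.4700969981392458), 66, np.float64(0.11490071973278904))
[-1.16841779 -1.48207574 22.64693547] 4.5
```

View pics/press.png

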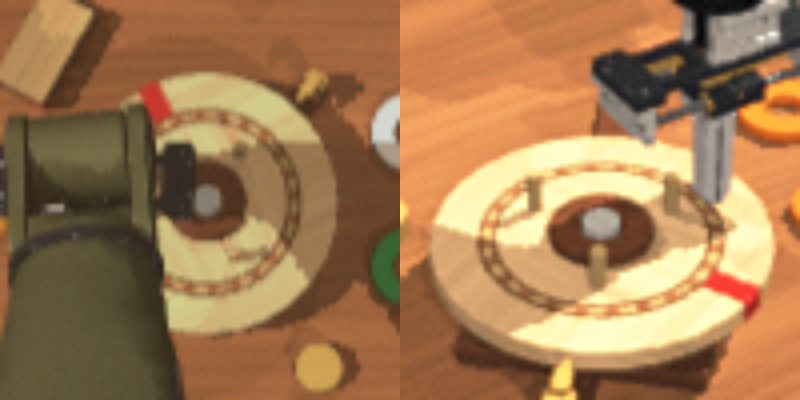

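```bash
python3 -m inch '[0,0,-6,0,0,0,0, 2.2,1.8,0,0,0,0,0, 2.2,1.8,0,0,0,0,0, 0,0,3.8,0,0,0,0, 0,0,0,0,0,0,0, 0,0,0,0,0,0,0]'
```

```text
time_s: 5.25
ee_pos: [0.5547, 0.0547, 0.0791]
eef_rot: [-3.14, 0.0, -1.571]
force: [0.2, 0.2, 1.1]
grip_width: 0.0004
```

```bash
python3 -m inch '[0,-1.4,0,0,0,0,0, 0,-1.5,0,0,0,0,0, 0,-1.5,0,0,0,0,0, 0,-1.3,0,0,0,0,0, 0,1.5,-2.5,0,0,0,0, 0,0,-2.5,0,0,0,0]'; cat > track.py <<'E'
from h import *
import json,os,sys
H=np.array([.5925,.001]); P=-0.721
L=json.load(open("log.json")) if os.path.exists("log.json") else []
for i in range(int(sys.argv[1])):
    t=ctrl.get_obs()["time_s"]; q,_=look("scene"); a=redang("scene",q,H); L.append([t,None if a[0] is None else a[0]-P])
    print(round(t,3),a, "wheel mod",None if a[0] is None else (a[0]-P)%(2*np.pi))
json.dump(L,open("log.json","w"))
print(ctrl.get_obs()["time_s"])
E
python3 track.py 3
```

```text
time_s: 6.0
ee_pos: [0.5959, 0.0549, 0.1296]
eef_rot: [-3.141, 0.0, -1.57]
force: [0.2, -0.8, 0.9]
grip_width: 0.0006
6.0 (np.float64(-1.0737418652885784), 74, np.float64(0.11541314705016414)) wheel mod 5.930443441891008
6.05 (np.float64(-1.204319116940519), 74, np.float64(0.1148895726603112)) wheel mod 5.799866190239067
6.1 (np.float64(-1.3326356038037876), 74, np.float64(0.1158856079693356)) wheel mod 5.671549703375798
6.15
```

```bash
python3 -m inch '[-4.5,0.3,0,0,0,0,0, 0,0,5.0,0,0,0,0, 0,0,0.5,0,0,0,0]'; python3 track.py 1;  python3 -m inch '[0,0,0,0,0,0,0]'; python3 track.py 1; python3 -m inch '[0,0,0,0,0,0,0]'; python3 track.py 1;python3 -m inch '[0,0,0,0,0,0,0]'; python3 track.py 1
```

```text
time_s: 6.52
ee_pos: [0.591, 0.0996, 0.0692]
eef_rot: [3.135, -0.001, -1.57]
force: [-0.4, -0.5, 0.3]
grip_width: 0.0003
6.525 (np.float64(-2.39911680644318), 40, np.float64(0.11270956835733183)) wheel mod 4.605068500736406
6.575
time_s: 6.7
ee_pos: [0.5937, 0.0992, 0.0738]
eef_rot: [-3.14, 0.0, -1.571]
force: [1.2, 0.4, 1.1]
grip_width: 0.0005
6.7 (np.float64(-2.8053228806284456), 39, np.float64(0.1139207138318381)) wheel mod 4.198862426551141
6.75
time_s: 6.88
ee_pos: [0.5936, 0.0993, 0.0738]
eef_rot: [-3.14, 0.0, -1.571]
force: [0.9, -0.5, -0.6]
grip_width: 0.0002
6.875 (np.float64(3.0728908680046767), 37, np.float64(0.1159960858715316)) wheel mod 3.793890868004677
6.925
time_s: 7.05
ee_pos: [0.5931, 0.0994, 0.073]
eef_rot: [-3.141, 0.0, -1.571]
force: [0.1, 1.0, 0.3]
grip_width: 0.0005
7.05 (np.float64(2.6889842489470386), 39, np.float64(0.11688300196527052)) wheel mod 3.4099842489470387
7.1
```

```bash
cat > fit.py <<'E'
import json,numpy as np
from scipy.optimize import least_squares
L=[x for x in json.load(open("log.json")) if x[1] is not None]
t=np.array([x[0] for x in L]); th=np.unwrap(np.array([x[1] for x in L]),period=2*np.pi)
th-=2*np.pi*round((th[0]+.353)/(2*np.pi)); T0=t[0]
def f(p,tt):
    a,w,k,c=p; s=tt-T0; return a-((w+c/k)*(1-np.exp(-k*s))/k-c*s/k)
def om(p,tt): a,w,k,c=p; return (w+c/k)*np.exp(-k*(tt-T0))-c/k
for k0 in (.12,.139,.155):
    r=least_squares(lambda p:np.r_[(f(p,t)-th)/.015,(p[2]-k0)/.01,(p[3]-.06)/.004],[-.35,2.6,k0,.06]); p=r.x
    g=np.arange(T0,T0+25,.005); g=g[om(p,g)>0]; q=f(p,g)
    print(p.round(4),"resid",(f(p,t)-th).round(3)[-6:],"stop",g[-1].round(2),q[-1].round(2),
      [(n,g[np.argmax(q<n)].round(3),om(p,g[np.argmax(q<n)]).round(3)) for n in (-2*np.pi,-4*np.pi) if q[-1]<n])
E
python3 fit.py
```

```text
[-0.3557  2.5949  0.1219  0.0601] resid [-0.002 -0.002  0.011  0.002  0.002 -0.008] stop 21.05 -14.22 [(-6.283185307179586, np.float64(8.79), np.float64(1.705)), (-12.566370614359172, np.float64(14.595), np.float64(0.59))]
[-0.3539  2.6174  0.1401  0.0601] resid [-0.001 -0.002  0.007 -0.001  0.002 -0.005] stop 19.99 -13.04 [(-6.283185307179586, np.float64(8.85), np.float64(1.615)), (-12.566370614359172, np.float64(16.37), np.float64(0.284))]
[-0.3524  2.6365  0.1554  0.06  ] resid [-0.    -0.002  0.005 -0.003  0.002 -0.002] stop 19.23 -12.2 [(-6.283185307179586, np.float64(8.9), np.float64(1.54))]
```

```bash
python3 -m inch '[0,0,0,0,0,0,0, 0,0,0,0,0,0,0, 0,0,0,0,0,0,0]'; python3 track.py 1;  python3 -m inch '[0,0,0,0,0,0,0, 0,0,0,0,0,0,0]'; python3 track.py 1; python3 -m inch '[0,0,0,0,0,0,0, 0,0,0,0,0,0,0]'; python3 track.py 2; python3 fit.py
```

```text
time_s: 7.48
ee_pos: [0.5929, 0.0995, 0.0724]
eef_rot: [3.141, -0.0, -1.571]
force: [-0.0, -0.0, -0.2]
grip_width: 0.0007
7.475 (np.float64(1.7894799259641672), 11, np.float64(0.09980381771692207)) wheel mod 2.5104799259641672
7.525
time_s: 7.78
ee_pos: [0.5929, 0.0995, 0.0724]
eef_rot: [3.142, -0.0, -1.571]
force: [0.9, 0.9, -0.6]
grip_width: 0.0003
7.775 (np.float64(1.1595921616880966), 44, np.float64(0.11076496354037164)) wheel mod 1.8805921616880967
7.825
time_s: 8.07
ee_pos: [0.5929, 0.0995, 0.0725]
eef_rot: [-3.142, 0.0, -1.571]
force: [0.6, -1.1, -0.1]
grip_width: -0.0001
8.075 (np.float64(0.5362855009644356), 62, np.float64(0.11354323361695169)) wheel mod 1.2572855009644357
8.125 (np.float64(0.4354996864223511), 66, np.float64(0.11342851961173836)) wheel mod 1.1564996864223511
8.175
[-0.3561  2.5787  0.1118  0.0594] resid [ 0.006 -0.006 -0.029 -0.017  0.013  0.017] stop 21.8 -15.03 [(-6.283185307179586, np.float64(8.765), np.float64(1.752)), (-12.566370614359172, np.float64(14.025), np.float64(0.737))]
[-0.3511  2.6002  0.1205  0.0586] resid [ 0.001 -0.011 -0.032 -0.018  0.017  0.023] stop 21.33 -14.47 [(-6.283185307179586, np.float64(8.78), np.float64(1.721)), (-12.566370614359172, np.float64(14.395), np.float64(0.636))]
[-0.347   2.6185  0.1279  0.058 ] resid [-0.004 -0.016 -0.035 -0.018  0.021  0.027] stop 20.95 -14.04 [(-6.283185307179586, np.float64(8.79), np.float64(1.697)), (-12.566370614359172, np.float64(14.775), np.float64(0.547))]
```

```bash
python3 -m inch '[0,0,0,0,0,0,0, 0,0,0,0,0,0,0, 0,0,0,0,0,0,0, 0,0,0,0,0,0,0, 0,0,0,0,0,0,0]'; python3 track.py 1;  python3 -m inch '[0,0,0,0,0,0,0, 0,0,0,0,0,0,0, 0,0,0,0,0,0,0, 0,0,0,0,0,0,0]'; python3 track.py 1; python3 -m inch '[0,0,0,0,0,0,0, 0,0,0,0,0,0,0, 0,0,0,0,0,0,0, 0,0,0,0,0,0,0]'; python3 track.py 1; python3 fit.py
```

```text
time_s: 8.8
ee_pos: [0.5929, 0.0995, 0.0725]
eef_rot: [-3.142, 0.0, -1.571]
force: [0.1, -0.4, -0.4]
grip_width: 0.0004
8.8 (np.float64(-0.842447183632095), 80, np.float64(0.11462297758484531)) wheel mod 6.161738123547491
8.85
time_s: 9.35
ee_pos: [0.5929, 0.0995, 0.0725]
eef_rot: [-3.142, -0.0, -1.571]
force: [0.6, 0.3, 0.1]
grip_width: 0.0005
9.35 (np.float64(-1.7889362697523785), 59, np.float64(0.11382087158444733)) wheel mod 5.215249037427208
9.4
time_s: 9.9
ee_pos: [0.5929, 0.0995, 0.0724]
eef_rot: [-3.142, 0.0, -1.571]
force: [-0.5, -0.3, 0.2]
grip_width: 0.0006
9.9 (np.float64(-2.661854324101045), 37, np.float64(0.11411626718603668)) wheel mod 4.342330983078542
9.95
[-0.3597  2.5514  0.0988  0.0583] resid [-0.024 -0.003 -0.     0.013  0.009 -0.001] stop 22.92 -16.19 [(-6.283185307179586, np.float64(8.74), np.float64(1.806)), (-12.566370614359172, np.float64(13.495), np.float64(0.908))]
[-0.3572  2.5575  0.1009  0.057 ] resid [-0.026 -0.005 -0.002  0.013  0.011  0.003] stop 22.94 -16.13 [(-6.283185307179586, np.float64(8.74), np.float64(1.803)), (-12.566370614359172, np.float64(13.525), np.float64(0.896))]
[-0.3551  2.5627  0.1027  0.0558] resid [-0.028 -0.006 -0.004  0.013  0.012  0.006] stop 22.97 -16.09 [(-6.283185307179586, np.float64(8.74), np.float64(1.801)), (-12.566370614359172, np.float64(13.55), np.float64(0.887))]
```

```bash
python3 -m inch '[0,0,0.7,0,0,0,0]'; python3 track.py 1; python3 -m inch '[0,0,0,0,0,0,0, 0,0,0,0,0,0,0, 0,0,0,0,0,0,0, 0,0,0,0,0,0,0, 0,0,0,0,0,0,0, 0,0,0,0,0,0,0]'; python3 track.py 1;  python3 -m inch '[0,0,0,0,0,0,0, 0,0,0,0,0,0,0, 0,0,0,0,0,0,0, 0,0,0,0,0,0,0, 0,0,0,0,0,0,0, 0,0,0,0,0,0,0, 0,0,0,0,0,0,0]'; python3 track.py 1; python3 fit.py
```

```text
time_s: 10.07
ee_pos: [0.5932, 0.0995, 0.0656]
eef_rot: [-3.141, 0.0, -1.571]
force: [0.7, -1.0, 0.1]
grip_width: 0.0001
10.075 (np.float64(-2.921431659629551), 37, np.float64(0.11439444423479585)) wheel mod 4.082753647550035
10.125
time_s: 10.88
ee_pos: [0.5929, 0.0995, 0.0654]
eef_rot: [3.142, 0.0, -1.571]
force: [0.0, 0.5, -0.7]
grip_width: 0.0008
10.875 (np.float64(2.265623605242781), 37, np.float64(0.11497397276292319)) wheel mod 2.986623605242781
10.925
time_s: 11.8
ee_pos: [0.5929, 0.0995, 0.0654]
eef_rot: [3.142, 0.0, -1.571]
force: [0.4, 0.2, 0.6]
grip_width: 0.0005
11.8 (np.float64(1.1439845001915672), 49, np.float64(0.11202183546410127)) wheel mod 1.864984500191567
11.85
[-0.3511  2.5761  0.1045  0.06  ] resid [ 0.014  0.02   0.023  0.019 -0.004 -0.02 ] stop 22.28 -15.64 [(-6.283185307179586, np.float64(8.74), np.float64(1.791)), (-12.566370614359172, np.float64(13.675), np.float64(0.838))]
[-0.3497  2.5789  0.1058  0.0585] resid [ 0.013  0.019  0.022  0.019 -0.003 -0.018] stop 22.39 -15.67 [(-6.283185307179586, np.float64(8.74), np.float64(1.791)), (-12.566370614359172, np.float64(13.675), np.float64(0.838))]
[-0.3486  2.5812  0.1068  0.0572] resid [ 0.013  0.019  0.022  0.019 -0.003 -0.017] stop 22.49 -15.69 [(-6.283185307179586, np.float64(8.74), np.float64(1.791)), (-12.566370614359172, np.float64(13.68), np.float64(0.837))]
```

```bash
python3 -m inch '[0,0,0,0,0,0,0, 0,0,0,0,0,0,0, 0,0,0,0,0,0,0, 0,0,0,0,0,0,0, 0,0,0,0,0,0,0, 0,0,0,0,0,0,0, 0,0,0,0,0,0,0]'; python3 track.py 1; python3 -m inch '[0,0,0,0,0,0,0, 0,0,0,0,0,0,0]'; python3 track.py 2; python3 fit.py | cut -c1-400
```

```text
time_s: 12.72
ee_pos: [0.5929, 0.0995, 0.0654]
eef_rot: [3.142, 0.0, -1.571]
force: [-0.1, 0.1, 0.6]
grip_width: 0.0003
12.725 (np.float64(0.11063022367197531), 74, np.float64(0.11580161555470109)) wheel mod 0.8316302236719753
12.775
time_s: 13.02
ee_pos: [0.5929, 0.0995, 0.0654]
eef_rot: [3.142, -0.0, -1.571]
force: [0.4, 0.1, -0.6]
grip_width: 0.0002
13.025 (np.float64(-0.1811554421150678), 80, np.float64(0.1150380727946543)) wheel mod 0.5398445578849322
13.075 (np.float64(-0.2293431901281662), 76, np.float64(0.11584373496382595)) wheel mod 0.4916568098718338
13.125
[-0.3546  2.5684  0.1035  0.0588] resid [ 0.016 -0.013 -0.036  0.005  0.005  0.006] stop 22.5 -15.79 [(-6.283185307179586, np.float64(8.745), np.float64(1.793)), (-12.566370614359172, np.float64(13.63), np.float64(0.856))]
[-0.3535  2.5705  0.1046  0.0572] resid [ 0.016 -0.012 -0.035  0.006  0.006  0.007] stop 22.64 -15.83 [(-6.283185307179586, np.float64(8.745), np.float64(1.792)), (-12.566370614359172, np.float64(13.635), np.float64(0.856))]
[-0.3525  2.5723  0.1056  0.0558] resid [ 0.016 -0.012 -0.035  0.006  0.006  0.007] stop 22.76 -15.86 [(-6.283185307179586, np.float64(8.745), np.float64(1.792)), (-12.566370614359172, np.float64(13.635), np.float64(0.856))]
```

```bash
python3 -m inch '[0,0,0,0,0,0,0, 0,0,0,0,0,0,0, 0,0,0,0,0,0,0, 0,0,0.9,0,0,0,0, 0,0,0,0,0,0,0, 0,0,0,0,0,0,0]'; python3 track.py 2
```

```text
time_s: 13.88
ee_pos: [0.5957, 0.0995, 0.0601]
eef_rot: [-3.134, 0.001, -1.571]
force: [-0.4, -1.7, 29.2]
grip_width: 0.0003
13.875 (np.float64(-0.7208913245149553), 74, np.float64(0.1132273265279858)) wheel mod 0.00010867548504467361
13.925 (np.float64(-0.7208913245149553), 74, np.float64(0.1132273265279858)) wheel mod 0.00010867548504467361
13.975
```

Stopped on the mark, with 29 N on the disc. Next I lift straight up and move clear.

```bash
python3 -m inch '[0,0,-0.6,0,0,0,0, 0,0,-1,0,0,0,0, 0,0,-4,0,0,0,0, 0,0,-6,0,0,0,0, -5,2,0,0,0,0,0, -5,2,0,0,0,0,0, -5,2,0,0,0,0,0, 0,0,0,0,0,0,0]'; python3 track.py 2; python3 - <<'E'
from h import *
p,d=look("top"); s,_=look("scene"); H=np.array([.5925,.001])
print(redang("top",p,H))
a=np.hstack([cv2.resize(p[140:240,200:300],(400,400)),cv2.resize(s[140:290,180:330],(400,400))]); cv2.imwrite("pics/end.png",a[:,:,::-1])
for n in ("sanding_block","bridge_blank","string_spool","glue_bottle","bar_clamp","peg_cup"):
    r=ctrl.place_of("scene",n)[:1]; print(n,[np.round(onplane("scene",x["centre"],0),3) for x in r])
E
```

```text
time_s: 14.98
ee_pos: [0.5315, 0.2523, 0.1724]
eef_rot: [3.141, 0.0, -1.567]
force: [-0.2, 0.1, -0.8]
grip_width: 0.0005
14.975 (np.float64(-0.5583483820520082), 76, np.float64(0.11464410366685002)) wheel mod 0.16265161794799177
15.025 (np.float64(-0.5495152291236954), 78, np.float64(0.11417313200473245)) wheel mod 0.17148477087630454
15.075
(np.float64(-0.5432400154826472), 47, np.float64(0.11195572564333411))
sanding_block [array([0.762, 0.168, 0.   ])]
bridge_blank [array([ 0.424,  0.102, -0.   ])]
string_spool [array([ 0.433, -0.113,  0.   ])]
glue_bottle [array([0.586, 0.44 , 0.   ])]
bar_clamp [array([ 0.549, -0.503, -0.   ])]
peg_cup [array([0.379, 0.468, 0.   ])]
```

View pics/end.png

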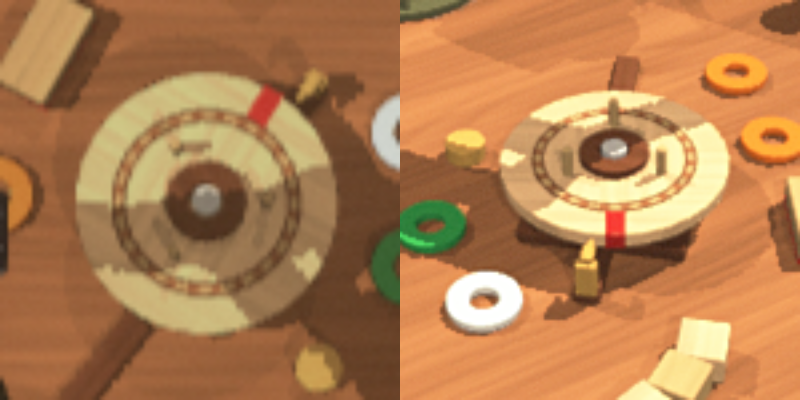

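```bash
python3 -m inch '[5.6,-0.15,2.7,0,0,0,0, 5.6,-0.15,2.7,0,0,0,0, 5.6,-0.15,2.7,0,0,0,0, 3.4,0,1.4,0,0,0,0, 1.3,0,0,0,0,0,0, 1.3,0,0,0,0,0,0, 1.2,0,0,0,0,0,0, -1.5,0,-2.5,0,0,0,0, 0,0,-2.5,0,0,0,0]'; mv log.json log1.json; python3 track.py 3
```

```text
time_s: 16.6
ee_pos: [0.5374, 0.025, 0.1282]
eef_rot: [3.141, -0.0, -1.57]
force: [0.0, 0.0, -0.3]
grip_width: 0.0002
16.6 (np.float64(1.1522062493119367), 46, np.float64(0.11089526951516515)) wheel mod 1.8732062493119366
16.65 (np.float64(1.0185940954988268), 51, np.float64(0.11124434134576137)) wheel mod 1.739594095498827
16.7 (np.float64(0.8980716386322787), 50, np.float64(0.11205182335256272)) wheel mod 1.6190716386322785
16.75
```

```bash
python3 -m inch '[2.4,4.5,0,0,0,0,0, 0,0,5.0,0,0,0,0]'; python3 track.py 1; python3 -m inch '[0,0,0.6,0,0,0,0, 0,0,0,0,0,0,0]'; python3 track.py 1;  python3 -m inch '[0,0,0,0,0,0,0, 0,0,0,0,0,0,0]'; python3 track.py 1; cat > fit.py <<'E'
import json,numpy as np
from scipy.optimize import least_squares
L=[x for x in json.load(open("log.json")) if x[1] is not None]
t=np.array([x[0] for x in L]); T0=t[0]
raw=np.array([x[1] for x in L])
def f(p,tt):
    a,w,k,c=p; s=tt-T0; return a-((w+c/k)*(1-np.exp(-k*s))/k-c*s/k)
def om(p,tt): a,w,k,c=p; return (w+c/k)*np.exp(-k*(tt-T0))-c/k
w=lambda x:(x+np.pi)%(2*np.pi)-np.pi
for k0 in (.1,.115):
    p=least_squares(lambda p:np.r_[w(f(p,t)-raw)/.015,(p[2]-k0)/.01,(p[3]-.058)/.003],[1.873,2.5,k0,.058]).x
    g=np.arange(T0,T0+25,.005); g=g[om(p,g)>0]; q=f(p,g)
    print(p.round(4),"resid",w(f(p,t)-raw).round(3)[-6:],"stop",g[-1].round(2),q[-1].round(2),
      [(n,float(g[np.argmax(q<n)].round(3)),float(om(p,g[np.argmax(q<n)]).round(3))) for n in (0,-2*np.pi,-4*np.pi) if q[-1]<n])
E
python3 fit.py
```

```text
time_s: 17.0
ee_pos: [0.4925, -0.0004, 0.0793]
eef_rot: [-3.135, -0.001, -1.572]
force: [1.4, 0.1, -0.9]
grip_width: 0.0007
17.0 (np.float64(0.12926702272653967), 71, np.float64(0.11462868299978334)) wheel mod 0.8502670227265396
17.05
time_s: 17.3
ee_pos: [0.4929, 0.0007, 0.0719]
eef_rot: [-3.141, -0.0, -1.571]
force: [0.1, -0.2, -0.7]
grip_width: 0.0004
17.3 (np.float64(-0.5923715991358247), 81, np.float64(0.11426890795438065)) wheel mod 0.12862840086417526
17.35
time_s: 17.6
ee_pos: [0.4927, 0.0006, 0.072]
eef_rot: [-3.141, -0.0, -1.571]
force: [0.3, -0.1, 0.1]
grip_width: 0.0006
17.6 (np.float64(-1.2812847860058072), 69, np.float64(0.1154520653226488)) wheel mod 5.722900521173779
17.65
[1.8706 2.5921 0.1014 0.0581] resid [-0.003  0.002 -0.006  0.009  0.004 -0.006] stop 33.46 -14.04 [(0, 17.36, 2.357), (-6.283185307179586, 20.625, 1.532), (-12.566370614359172, 27.1, 0.519)]
[1.872  2.6097 0.1159 0.058 ] resid [-0.001  0.002 -0.006  0.006  0.003 -0.004] stop 32.36 -12.76 [(0, 17.36, 2.347), (-6.283185307179586, 20.74, 1.425), (-12.566370614359172, 29.92, 0.164)]
```

```bash
python3 -m inch '[0,0,0.65,0,0,0,0, 0,0,0,0,0,0,0, 0,0,0,0,0,0,0, 0,0,0,0,0,0,0]'; python3 track.py 1; python3 -m inch '[0,0,0,0,0,0,0, 0,0,0,0,0,0,0, 0,0,0,0,0,0,0, 0,0,0,0,0,0,0]'; python3 track.py 1;  python3 -m inch '[0,0,0,0,0,0,0, 0,0,0,0,0,0,0, 0,0,0,0,0,0,0, 0,0,0,0,0,0,0]'; python3 track.py 1;  python3 -m inch '[0,0,0,0,0,0,0, 0,0,0,0,0,0,0, 0,0,0,0,0,0,0]'; python3 track.py 1; python3 fit.py
```

```text
time_s: 18.15
ee_pos: [0.4924, 0.0005, 0.065]
eef_rot: [-3.142, 0.0, -1.571]
force: [0.5, 0.4, 0.1]
grip_width: 0.0007
18.15 (np.float64(-2.4791981802462164), 44, np.float64(0.11351637969623694)) wheel mod 4.52498712693337
18.2
time_s: 18.7
ee_pos: [0.4924, 0.0005, 0.0649]
eef_rot: [3.142, -0.0, -1.571]
force: [-0.0, -0.4, 0.8]
grip_width: 0.0003
18.7 (np.float64(2.7250887005227145), 39, np.float64(0.11539691563225862)) wheel mod 3.4460887005227145
18.75
time_s: 19.25
ee_pos: [0.4924, 0.0005, 0.0649]
eef_rot: [3.142, 0.0, -1.571]
force: [1.0, 0.3, -0.0]
grip_width: 0.0004
19.25 (np.float64(1.7286469854817708), 39, np.float64(0.11285234466058376)) wheel mod 2.449646985481771
19.3
time_s: 19.68
ee_pos: [0.4924, 0.0005, 0.065]
eef_rot: [-3.142, -0.0, -1.571]
force: [-0.3, 0.1, -1.1]
grip_width: 0.0003
19.675 (np.float64(0.9834215344070736), 48, np.float64(0.11169834120661182)) wheel mod 1.7044215344070737
19.725
[1.8668 2.5981 0.1192 0.0588] resid [ 0.007  0.006  0.015 -0.003 -0.017  0.004] stop 31.99 -12.33 [(0, 17.36, 2.33), (-6.283185307179586, 20.81, 1.378)]
[1.8698 2.6093 0.1227 0.0583] resid [ 0.005  0.002  0.011 -0.005 -0.015  0.009] stop 31.84 -12.15 [(0, 17.36, 2.335), (-6.283185307179586, 20.82, 1.363)]
```

```bash
python3 -m inch '[0,0,0,0,0,0,0, 0,0,0,0,0,0,0, 0,0,0,0,0,0,0, 0,0,0,0,0,0,0]'; python3 track.py 1; python3 -m inch '[0,0,0,0,0,0,0]'; python3 track.py 1; python3 fit.py
```

```text
time_s: 20.23
ee_pos: [0.4924, 0.0005, 0.0649]
eef_rot: [3.142, -0.0, -1.571]
force: [-0.2, -0.2, 0.2]
grip_width: 0.0008
20.225 (np.float64(0.06614309762178966), 77, np.float64(0.1142702952967363)) wheel mod 0.7871430976217897
20.275
time_s: 20.4
ee_pos: [0.4924, 0.0005, 0.065]
eef_rot: [-3.142, 0.0, -1.571]
force: [0.7, 1.1, -0.3]
grip_width: 0.0005
20.4 (np.float64(-0.2071790850664824), 79, np.float64(0.11527768139113413)) wheel mod 0.5138209149335176
20.45
[1.8623 2.5737 0.1107 0.0583] resid [ 0.021 -0.004 -0.029 -0.02   0.009  0.015] stop 32.62 -12.96 [(0, 17.365, 2.322), (-6.283185307179586, 20.76, 1.43), (-12.566370614359172, 29.18, 0.244)]
[1.8644 2.58   0.1124 0.0577] resid [ 0.018 -0.007 -0.031 -0.021  0.011  0.018] stop 32.58 -12.89 [(0, 17.365, 2.325), (-6.283185307179586, 20.765, 1.424), (-12.566370614359172, 29.445, 0.217)]
```

```bash
python3 -m inch '[0,0,0,0,0,0,0]'; python3 track.py 1; python3 -m inch '[0,0,0.9,0,0,0,0, 0,0,-0.1,0,0,0,0, 0,0,-0.1,0,0,0,0]'; python3 track.py 2
```

```text
time_s: 20.58
ee_pos: [0.4924, 0.0005, 0.065]
eef_rot: [-3.142, 0.0, -1.571]
force: [0.9, 0.3, -0.2]
grip_width: 0.0004
20.575 (np.float64(-0.4776366057578195), 80, np.float64(0.11435484410883313)) wheel mod 0.24336339424218045
20.625
time_s: 21.0
ee_pos: [0.4932, 0.0004, 0.0601]
eef_rot: [-3.139, -0.0, -1.571]
force: [-8.6, -0.2, 24.4]
grip_width: 0.0004
21.0 (np.float64(-0.6715014493647884), 74, np.float64(0.11382157449941091)) wheel mod 0.04949855063521158
21.05 (np.float64(-0.6704924909248359), 75, np.float64(0.11350095384308248)) wheel mod 0.0505075090751641
21.1
```

```bash
python3 -m inch '[0,0,-0.05,0,0,0,0, 0,0,-0.05,0,0,0,0, 0,0,-0.05,0,0,0,0, 0,0,-0.05,0,0,0,0, 0,0,-0.05,0,0,0,0, 0,0,-0.05,0,0,0,0, 0,0,0,0,0,0,0]'; python3 track.py 2
```

```text
time_s: 21.98
ee_pos: [0.4922, 0.0005, 0.0607]
eef_rot: [3.141, 0.0, -1.571]
force: [1.0, 0.2, -0.7]
grip_width: 0.0006
21.975 (np.float64(-0.6704924909248359), 75, np.float64(0.11350095384308248)) wheel mod 0.0505075090751641
22.025 (np.float64(-0.6704924909248359), 75, np.float64(0.11350095384308248)) wheel mod 0.0505075090751641
22.075
```

Released gently, and the wheel didn't move. Now lifting clear and moving back.

```bash
python3 -m inch '[0,0,-0.5,0,0,0,0, 0,0,-2,0,0,0,0, 0,0,-5,0,0,0,0, 0,0,-5,0,0,0,0, 0,3,0,0,0,0,0, 0,3,0,0,0,0,0, 0,0,0,0,0,0,0, 0,0,0,0,0,0,0]'; python3 track.py 1; python3 - <<'E'
from h import *
p,d=look("top"); s,d2=look("scene"); H=np.array([.5925,.001])
print(redang("top",p,H)[0]+.721,redang("scene",s,H)[0]+.721)
W=cloud("scene",d2); r=np.hypot(W[...,0]-H[0],W[...,1]-H[1]); k=(r>.018)&(r<.038)&(d2>0); print("ring z",np.median(W[k][:,2]),"centre",W[k&(W[...,2]>.068)&(W[...,2]<.074)].mean(0))
a=np.hstack([cv2.resize(p[140:240,200:300],(400,400)),cv2.resize(s[140:290,180:330],(400,400))]); cv2.imwrite("pics/end2.png",a[:,:,::-1])
for n in ("sanding_block","bridge_blank","string_spool","glue_bottle","bar_clamp","peg_cup"):
    r=ctrl.place_of("scene",n)[:1]; print(n,[np.round(onplane("scene",x["centre"],0),3) for x in r])
E
python3 track.py 1
```

```text
time_s: 23.08
ee_pos: [0.4329, 0.0005, 0.1863]
eef_rot: [-3.141, -0.0, -1.571]
force: [1.2, -0.3, -0.8]
grip_width: 0.0004
23.075 (np.float64(-0.6715014493647884), 74, np.float64(0.11382157449941091)) wheel mod 0.04949855063521158
23.125
0.05437342050509841 0.0492748728101986
ring z 0.06771312022626791 centre [5.94311024e-01 2.88934601e-04 7.15978671e-02]
sanding_block [array([0.751, 0.164, 0.   ])]
bridge_blank [array([0.416, 0.111, 0.   ])]
string_spool [array([ 0.416, -0.107, -0.   ])]
glue_bottle [array([ 0.575,  0.431, -0.   ])]
bar_clamp [array([ 0.556, -0.504,  0.   ])]
peg_cup [array([0.389, 0.466, 0.   ])]
23.525 (np.float64(-0.6704924909248359), 75, np.float64(0.11350095384308248)) wheel mod 0.0505075090751641
23.575
```

View pics/end2.png

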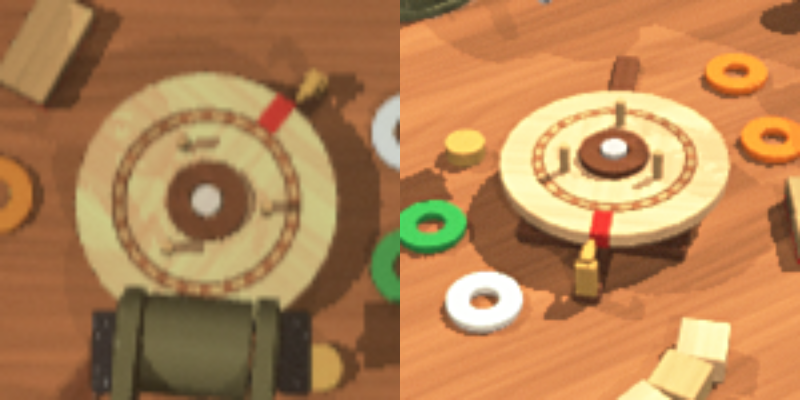

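```bash
python3 -c "
from station import ctrl
print(ctrl.hand_in())"
```

```text
the job is handed in; nothing more can be done
None
```

I handed the job in with the wheel standing still and the red mark about 6 mm from the pointer point. It took two brakings, and a fault in between may count as a failure.

**First run:** I flicked the wheel clockwise by a pin, at about 2.6 rad/s. The red mark passed the pointer twice with the wheel running free. At its third arrival I braked with a fingertip, and the wheel measured 0.00 rad while held (29 N). When I lifted the finger it sprang back and set the wheel creeping, so the mark drifted off; it read 0.18 rad (about 21 mm) in the last picture before I acted.

**Second run:** I estimated the wheel was still turning at about 0.1 rad/s, so I flicked it again by a pin, meaning to send it anticlockwise. It came out turning clockwise at about 2.6 rad/s instead, probably because a pin bounced off the retreating finger. I let the mark pass the pointer once more, then braked at its next arrival. This time I pressed where the finger's spring-back would not turn the wheel, and released slowly.

**Last checks:**
- **Wheel:** the mark is 0.05 rad off by both cameras and did not change from before the release to hand-in. The hand is clear.
- **Ring:** its top is 72 mm above the bench, so it is lying flat round the hub.
- **Bystanders:** the networks put the six within about 20 mm of their starting places, except the string spool at 33 mm in the scene camera. Network readings of things that had not moved were off by up to 17 mm. The spool looks unmoved in the pictures, and the arm never came low near it.

**Not verified:** I could not see the reversal during the second flick. If a finger was touching the wheel at the moment it stopped and turned back, the rule against stopping it away from the pointer could have been triggered.

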